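# Set the air-pen regulator to its mark and pull the knob out to lock it

## Task

Set the air pressure for the sherd-cleaning pen: turn the regulator's knob clockwise until its pointer stands at the tab of the setting ring, then, pulling lightly, feel on clockwise for the first lock slot past the tab, pull the knob straight up there into its locked position and let go. Never strain the key inside by pulling or twisting hard where it does not give, and leave the other things on the table where they are.

Things in the scene. Friction and masses are not known exactly. Their poses are not given: they have to be found in the camera images.
- regulator: bench air regulator fixed to the table: steel foot plate 120 x 100 x 8 mm, grey cast body 54 x 54 mm, brass couplers at its two sides, a round gauge 45 mm across on its front (its -x side; the needle turns with the knob). Origin: centre of the foot's underside, on the upright axis of the knob.
- bonnet: round grey ribbed cap on the regulator, 53 mm across, 58 to 92 mm above the table, fixed. Origin: centre of its underside. A hidden lock plate inside has six slots, 60 degrees apart; where they lie cannot be seen, and this body's axes do not show it. Where no slot is, the knob's key meets the plate after 1.5 mm of lift and the knob stops; the key takes 25 N against the plate at most.
- mark (a point): the mark: top of the tab (5 mm wide, 12 mm long) on the thin aluminium ring round the bonnet, 34 mm from the knob's axis, 91 mm above the table; +x points outward from the axis through the tab. The first lock slot clockwise (seen from above) past it lies within 45 degrees (0.78 rad) of it, never right at it; the knob comes out when its pointer is there. (Two clamp ears lie opposite the tab.)
- pointer (a point): outer end of the raised metal line on the knob's top, on the rim (19 mm from the axis); its +x axis points from the knob's axis along the line.
- knob_centre (a point): centre of the knob, on its upright axis: dark fluted cylinder, 38 mm across, 37 mm high, 95 to 132 mm above the table when down; the bonnet's top, 50 mm across, lies 21.5 mm below this point when it is down. +x points to the pointer. It weighs 0.1 kg, turns with about 0.1 N m of friction and stays where it is turned.
- knob (a joint): how far the knob is pulled up, m: 0 down (as found), 0.0125 fully out. A spring draws it down (2 to 3 N with its weight). At a slot (play 0.07 rad either side; its round key enters from 0.1 rad off) it rises past 1.5 mm, snaps over a ball catch between 4 and 9 mm (about 10 N of pull), is then held out by the catch and cannot be turned. Let go before the snap, it drops back.
- small_bowl: small white bowl, 86 mm across, 53 mm high, loose; origin under its centre
- sherd_a: loose red potsherd 52 x 47 x 12 mm, origin under its centre
- sherd_b: loose grey potsherd 41 x 39 x 11 mm, origin under its centre
- sherd_c: loose red potsherd 36 x 35 x 10 mm, origin under its centre
- brush: loose flat brush, 220 x 26 x 12 mm, long along its y axis, origin under its centre
- dropper_mid (a point): brown dropper bottle, 34 mm across, 102 mm high, loose; the point is its centre, 50 mm above its foot

How it is judged:
By the outcome, as a careful person would: the job done as asked, in the order asked, and still so for the second after the job is handed in, with the robot touching nothing.
It also fails if it takes over 72 s, if anything falls off the work surface, if the arm or the gripper's body presses on something with over 40 N, if the wrist force passes 120 N, or if a joint passes its speed limit or range.

## Robot

A 7-joint arm with a two-finger parallel gripper is mounted at the origin on a cart in front of the work surface, level with it; the furniture and walls round the work are solid. World frame = base frame: x ahead of the robot, y to its left, z up, the work surface at z = 0. Lengths are in m, angles in rad, forces in N, time in s.
With the tool pointing down it reaches from about 0.4 to 0.85 m from the base axis. Payload 10.4 kg.
Tool frame: the origin (TCP) lies midway between the tips of the shut fingers; the grasp point (between the pads) lies 19 mm behind it; z points along the fingers, y is the direction in which the jaws open and shut (so a half turn about z gives the same grasp; the last joint's range is limited). The gripper opens to 87 mm and grips with 3 to 60 N. Pads are 19 mm wide; open, the fingers measure 117 mm over their backs; the gripper's body (75 mm by 190 mm) begins 51 mm behind the grasp point.
Start: joints at [-1.159, 0.332, -0.065, 1.46, 0.022, 1.35, -0.088], TCP at [0.263, 0.567, 0.223] pointing down, gripper open.
Joint ranges: [-2.6, 2.6], [-0.5, 2.12], [-1.47, 1.34], [0.16, 2.42], [-1.27, 4.41], [0.06, 2.06], [-2.6, 2.6]. Speed limits (rad/s): [2.22, 2.22, 2.79, 2.79, 3.14, 3.14, 3.14].

## Interface

Orientations are given as a unit quaternion [x, y, z, w].
In Python, from bench import r gives the robot as it stands.
- The arm moves only by the tool step_arm, never from a script. Its argument "increments" is a list of rows, each a list of 2 entries, a list of its own where there are three numbers: the shift along the tool's x, y, z in m, then the turn, a rotation vector about the tool's x, y, z in rad. A call has 1 to 5 rows; each row is the pose to reach, as a shift and turn from the pose measured when the call began, along the tool's axes at that moment; what a row does not reach only later rows make up. A row lasts 1/10 s, in which the tool goes at most 50 mm and 8.59 degrees, less where a joint would pass 70% of its speed; a pose out of reach is approached as far as the arm can. A call with a gripper value outside its range is refused whole. "hand" is the closure, from -1 (fully open) to 1 (shut), so that 0 is half open, set as the call begins (left out, the last holds). The fingers move at their own pace and stop on an object; "grip_force" is the grip in N (left out, the last holds). Time passes only in rows, so rows that repeat a pose let the fingers close. It gives the time, the measured TCP pose, the force and the opening at its end, in the units of the state.
- r.read_state(): the state, without advancing time (a new reading comes with each control period).
- r.camera(name): name is "side" or "top"; returns a dict with "pixels" (420x560x3 uint8, blue, green, red), "camera_matrix" (3x3 intrinsics, pixels), "k1" (the pictures are not rectified: a ray, as slopes to the right and down, at radius r is drawn at 1 + k1 r^2 times it, then the intrinsics apply), "extrinsics" (4x4, takes a point from camera to world coordinates). Camera axes: x right, y up, looking along -z (the intrinsics and any distortion apply to the point x, -y, -z); pixel columns grow to the right and rows downward; lengths in m; the calibration is good to about 2 mm. A picture is of the moment at which its call begins. There is no depth.
- r.close_job(): hands the job in, once; it reports no verdict.
The state is a dict: "time": time; "joint_positions": joint angles; "joint_vel": joint speeds; "joint_torque": joint torques, N m; "ee_pos": TCP position; "eef_rot": TCP orientation; "ft_force": force on the tool from outside, world axes, zero at the start; "torque": the same for the moment, N m; "width": finger opening in m.
Only numpy, scipy, OpenCV 4.12 (cv2) and the standard library are available. Lean on these libraries where they do the work, as an engineer would, in place of code of your own. Each camera call takes 0.05 s, during which the arm holds its last target.

## Working session

There is one attempt and no reset: what is moved stays moved. The work goes in short steps, Python scripts to look and compute and a tool call to move; the robot and the scene stay as the last step left them, time stands still between calls to the robot, and variables do not carry over. Pictures are saved under pics/ and viewed, and the job is handed in when it is done.

Besides the shell and the picture viewer there is one more tool, called after "Request:" as name([rows], argument=value, ...), one row to a line, values as JSON. step_arm: Moves the arm, as the interface text tells. Its arguments: {"type":"object","properties":{"increments":{"type":"array"},"hand":{"type":"number"},"grip_force":{"type":"number"}},"required":["increments"]}

```bash
mkdir -p pics; ls
cat > h.py <<'E'
import numpy as np, cv2
from bench import r
from scipy.spatial.transform import Rotation as R
def snap(n,f):
    c=r.camera(n); cv2.imwrite('pics/'+f,c['pixels']); np.savez('pics/'+f+'.npz',**c); return c
def load(f): return dict(np.load('pics/'+f+'.npz'))
def ray(c,u,v):
    K=np.array(c['camera_matrix']);k=float(c['k1']);E=np.array(c['extrinsics'])
    p=cv2.undistortPoints(np.array([[[u,v]]],float),K,np.array([k,0,0,0.]))[0,0]
    d=E[:3,:3]@np.array([p[0],-p[1],-1]); return E[:3,3],d/np.linalg.norm(d)
def onz(c,u,v,z):
    o,d=ray(c,u,v); return o+d*(z-o[2])/d[2]
def proj(c,P):
    E=np.array(c['extrinsics']);q=E[:3,:3].T@(np.array(P)-E[:3,3])
    x,y=q[0]/-q[2],-q[1]/-q[2];s=1+float(c['k1'])*(x*x+y*y);K=np.array(c['camera_matrix'])
    return np.array([K[0,0]*x*s+K[0,2],K[1,1]*y*s+K[1,2]])
E
python3 - <<'E'
from h import *
for n in('top','side'):
    c=snap(n,n+'0.png'); print(n,c['camera_matrix'],c['k1'],np.round(c['extrinsics'],3))
s=r.read_state(); print(s)
E
```

```text
pics
top [[392.96325345   0.         278.62368984]
 [  0.         392.96325345 212.19518012]
 [  0.           0.           1.        ]] -0.09749023905123202 [[-0.08   0.971 -0.226  0.38 ]
 [-0.997 -0.077  0.025  0.028]
 [ 0.007  0.227  0.974  0.956]
 [ 0.     0.     0.     1.   ]]
side [[470.86908789   0.         285.08925268]
 [  0.         470.86908789 210.46363496]
 [  0.           0.           1.        ]] 0.024905246612920963 [[ 0.994  0.071 -0.086  0.463]
 [-0.11   0.505 -0.856 -0.859]
 [-0.017  0.86   0.51   0.621]
 [ 0.     0.     0.     1.   ]]
{'time': 0.1, 'joint_positions': array([-1.15861021,  0.33279092, -0.06471624,  1.46086202,  0.02161734,
        1.34986513, -0.08851015]), 'joint_vel': array([ 2.96911783e-04, -8.60934231e-04,  3.60025605e-04, -2.93003636e-03,
       -2.19064022e-05,  3.03050260e-03,  3.57136803e-04]), 'joint_torque': array([ 9.43316518e-04, -6.24544430e+01,  2.46202550e-02, -3.90717173e+01,
       -6.14419626e-02,  3.66727402e-02,  7.10610766e-05]), 'ee_pos': array([0.26311738, 0.56654521, 0.22184238]), 'eef_rot': array([ 2.15670909e-01,  9.76465914e-01, -6.06432449e-04, -9.99943406e-05]), 'ft_force': array([-0.09925114, -0.22985867, -0.27723122]), 'torque': array([-0.01275825, -0.00467948, -0.00839611]), 'width': 0.08716504133438861}
```

View pics/top0.png

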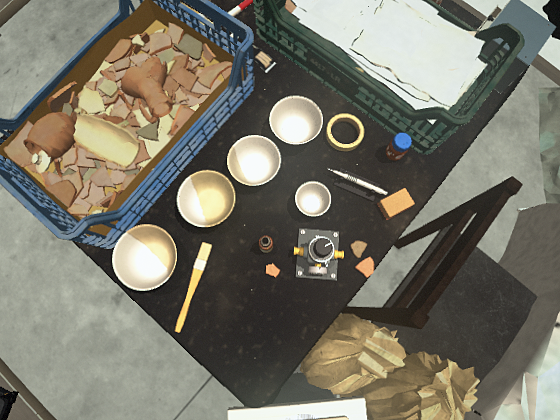

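View pics/side0.png

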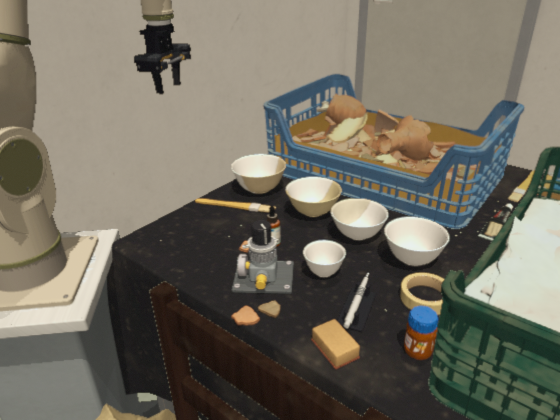

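Run:
```python
from h import *
a=load('top0.png')['pixels'][220:285,285:350]
b=load('side0.png')['pixels'][215:300,225:300]
cv2.imwrite('pics/t0z.png',cv2.resize(a,(585,585),interpolation=cv2.INTER_CUBIC))
cv2.imwrite('pics/s0z.png',cv2.resize(b,None,fx=7,fy=7,interpolation=cv2.INTER_CUBIC))
```

```text
(no output)
```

View pics/t0z.png

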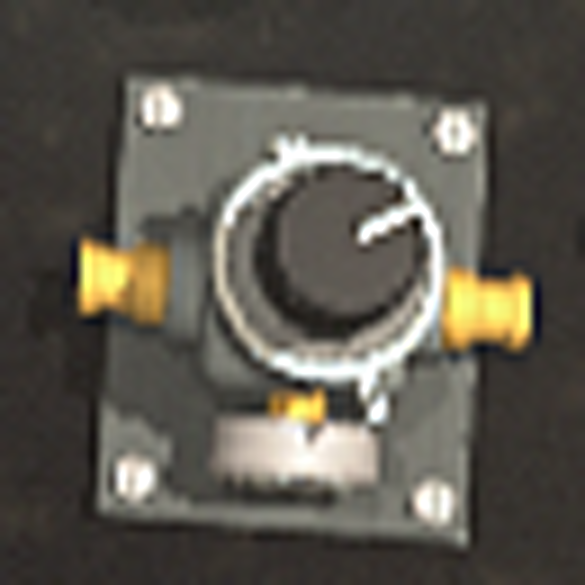

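View pics/s0z.png

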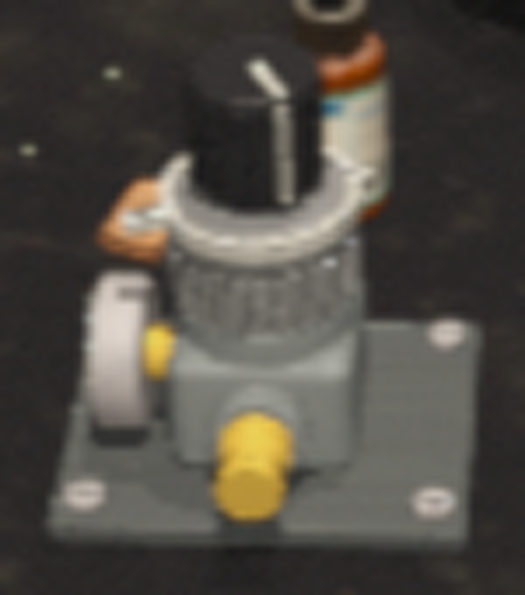

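Run:
```python
from h import *
c=load('top0.png');s=load('side0.png')
tp=lambda x,y:(285+x/9-.44,220+y/9-.44)
sp=lambda x,y:(225+x/7-.43,215+y/7-.43)
# foot screws (z~.008) top and side
T=[tp(158,108),tp(455,130),tp(133,478),tp(435,502)]
P=np.array([onz(c,*t,.009) for t in T]);print(P.round(4),P.mean(0))
S=[sp(85,492),sp(434,502),sp(447,332)]
Q=np.array([onz(s,*t,.009) for t in S]);print(Q.round(4),'centre',(Q[0]+Q[2])/2)
print('pix m', np.linalg.norm(onz(c,320,250,.09)-onz(c,321,250,.09)))
for n,p,z in [('knobcenter',tp(345,243),.132),('ptr in',tp(362,236),.132),('ptr out',tp(412,210),.132),('ring c',tp(328,262),.091),('lowfeat',tp(375,400),.091),('upfeat',tp(290,148),.091)]:
  print(n,onz(c,*p,z).round(4))
for n,p,z in [('knobcenter',sp(254,73),.132),('ptr in',sp(258,65),.132),('ptr out',sp(284,95),.132),('leftfeat',sp(140,215),.091),('rightfeat',sp(365,180),.091)]:
  print('side',n,onz(s,*p,z).round(4))
a=c['pixels'][233:268,300:335];b=s['pixels'][230:252,232:284]
cv2.imwrite('pics/t0y.png',cv2.resize(a,None,fx=16,fy=16,interpolation=cv2.INTER_NEAREST))
cv2.imwrite('pics/s0y.png',cv2.resize(b,None,fx=14,fy=14,interpolation=cv2.INTER_NEAREST))
```

```text
[[ 0.5469 -0.05    0.009 ]
 [ 0.5344 -0.1302  0.009 ]
 [ 0.4478 -0.0341  0.009 ]
 [ 0.4348 -0.1138  0.009 ]] [ 0.49097762 -0.08205582  0.009     ]
[[ 0.437  -0.1105  0.009 ]
 [ 0.5363 -0.128   0.009 ]
 [ 0.5493 -0.0486  0.009 ]] centre [ 0.49313816 -0.07950604  0.009     ]
pix m 0.002225270704360009
knobcenter [ 0.4897 -0.0808  0.132 ]
ptr in [ 0.491 -0.085  0.132]
ptr out [ 0.4962 -0.0974  0.132 ]
ring c [ 0.4908 -0.0815  0.091 ]
lowfeat [ 0.456  -0.0896  0.091 ]
upfeat [ 0.5198 -0.0751  0.091 ]
side knobcenter [ 0.4927 -0.0864  0.132 ]
side ptr in [ 0.4941 -0.0824  0.132 ]
side ptr out [ 0.5001 -0.0988  0.132 ]
side leftfeat [ 0.4585 -0.0916  0.091 ]
side rightfeat [ 0.5228 -0.0828  0.091 ]
```

View pics/t0y.png

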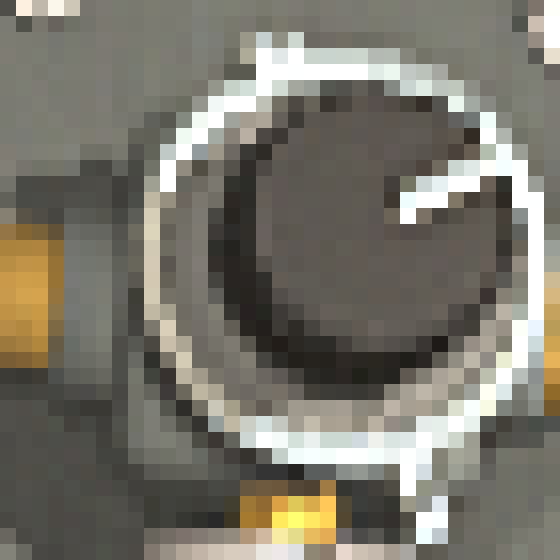

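View pics/s0y.png

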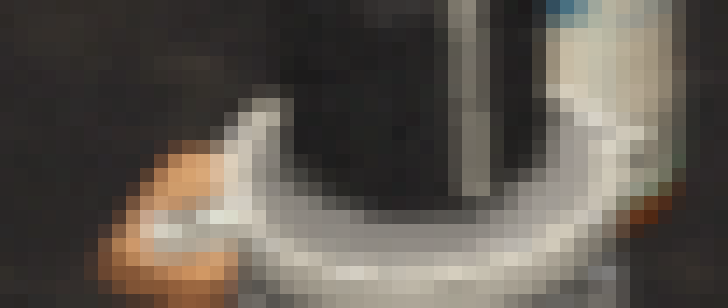

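Run:
```python
from h import *
for f,ax in (('top0.png',(.4908,-.0815)),('side0.png',(.4935,-.0815))):
  c=load(f);z=.091
  A=np.radians(np.arange(-180,180,2)); Rr=np.arange(.018,.050,.0005)
  m=np.array([[proj(c,[ax[0]+q*np.cos(a),ax[1]+q*np.sin(a),z]) for a in A] for q in Rr]).astype(np.float32)
  im=cv2.remap(c['pixels'],m[...,0],m[...,1],cv2.INTER_CUBIC)
  im=cv2.resize(im,None,fx=4,fy=4,interpolation=cv2.INTER_NEAREST)
  cv2.imwrite('pics/pol_'+f,im)
a=cv2.imread('pics/pol_top0.png');b=cv2.imread('pics/pol_side0.png');cv2.imwrite('pics/pol.png',np.vstack([a,b]))
```

```text
(no output)
```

View pics/pol.png

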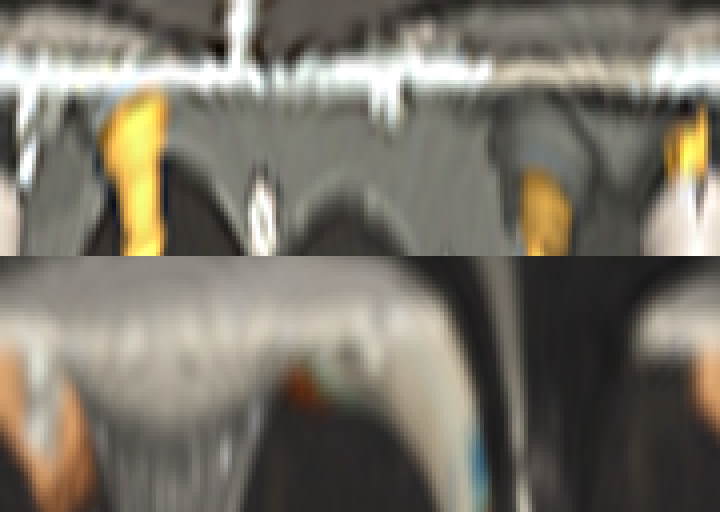

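```bash
cat >> h.py <<'E'
def rect(c,z,cx,cy,h=.05,n=600):
    # image: right=+x, up=+y
    g=np.linspace(-h,h,n)
    m=np.array([[proj(c,[cx+x,cy-y,z]) for x in g] for y in g]).astype(np.float32)
    return cv2.remap(c['pixels'],m[...,0],m[...,1],cv2.INTER_CUBIC)
E
python3 - <<'E'
from h import *
for f in('top0.png','side0.png'):
  c=load(f)
  ims=[]
  for z in(.091,.132):
    im=rect(c,z,.492,-.0815,n=400)
    for t in range(0,400,40): im[t,::4]=(255,0,255); im[::4,t]=(255,0,255)
    cv2.circle(im,(200,200),2,(0,0,255),-1); ims.append(im)
  cv2.imwrite('pics/rect_'+f,np.hstack(ims))
E
```

```text
(no output)
```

View pics/rect_top0.png

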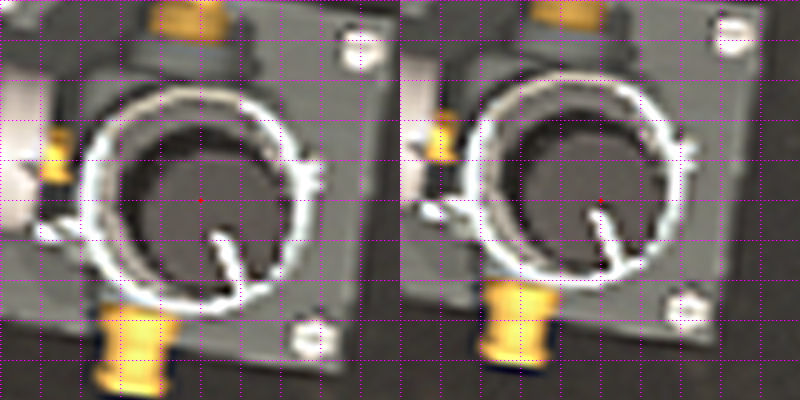

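View pics/rect_side0.png

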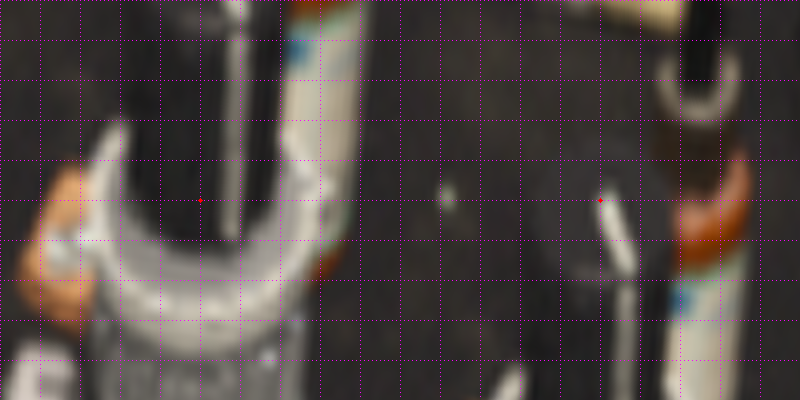

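Run:
```python
from h import *
c=load('top0.png')
for p,z in [((266,243),.1),((80,240),.15),((248,90),.15),((228,170),.06),((145,257),.06)]: print(p,onz(c,*p,z).round(3))
s=r.read_state();M=R.from_quat(s['eef_rot']).as_matrix();print(M.round(4))
for t in [(.4915,-.0815,.223),(.4915,-.0815,.0975)]:
  print(M.T@(np.array(t)-s['ee_pos']))
for t in [(.37,.26,.2225)]: print(M.T@(np.array(t)-s['ee_pos']))
```

```text
(266, 243) [0.512 0.039 0.1  ]
(80, 240) [0.54  0.432 0.15 ]
(248, 90) [0.86  0.054 0.15 ]
(228, 170) [0.702 0.118 0.06 ]
(145, 257) [0.507 0.32  0.06 ]
[[-9.070e-01  4.212e-01 -5.000e-04]
 [ 4.212e-01  9.070e-01 -1.100e-03]
 [-1.000e-04 -1.200e-03 -1.000e+00]]
[-0.48008736 -0.4915673  -0.00052242]
[-0.48007904 -0.49141326  0.12497749]
[-0.22605359 -0.2330106  -0.00035663]
```

Request:
step_arm([
  [[-0.02,-0.02,0],[0,0,0]],
  [[-0.05,-0.05,0],[0,0,0]],
  [[-0.08,-0.08,0],[0,0,0]],
  [[-0.11,-0.11,0],[0,0,0]],
  [[-0.14,-0.14,0],[0,0,0]],
], hand=-1, grip_force=20)

```text
time: 0.6
ee_pos: [0.3314, 0.3787, 0.2217]
eef_rot: [0.216, 0.976, -0.001, -0.0]
ft_force: [0.7, -0.4, 0.0]
width: 0.0869
```

Request:
step_arm([
  [[-0.03,-0.03,0],[0,0,0]],
  [[-0.06,-0.06,0],[0,0,0]],
  [[-0.09,-0.09,0],[0,0,0]],
  [[-0.12,-0.12,0],[0,0,0]],
  [[-0.15,-0.15,0],[0,0,0]],
])

```text
time: 1.1
ee_pos: [0.4044, 0.1777, 0.2218]
eef_rot: [0.216, 0.976, -0.001, -0.0]
ft_force: [0.3, 0.0, 0.1]
width: 0.0868
```

```bash
cat > g.py <<'E'
from h import *
import sys
AX=np.array([.4915,-.0815])
def go(z,yaw=None):
    s=r.read_state();M=R.from_quat(s['eef_rot']).as_matrix()
    d=M.T@(np.array([AX[0],AX[1],z])-s['ee_pos'])
    # tilt correction: rotation to make tool z straight down, keep yaw
    zt=M.T@np.array([0,0,-1.]); rv=np.cross([0,0,1],zt)
    print('t',s['time'],'pos',s['ee_pos'].round(4),'yaw jaw',np.degrees(np.arctan2(M[1,1],M[0,1])).round(2),'q',s['joint_positions'].round(3))
    print('shift',d.round(4),'tiltfix',rv.round(4),'F',s['ft_force'].round(2),'T',s['torque'].round(3),'w',round(s['width'],4))
if __name__=='__main__': go(float(sys.argv[1]))
E
python3 g.py .2
```

```text
t 1.1 pos [0.4044 0.1777 0.2218] yaw jaw 65.09 q [-0.754 -0.086  0.224  1.926  0.021  1.302  0.6  ]
shift [-0.1882 -0.1983  0.022 ] tiltfix [-0.0017 -0.0004  0.    ] F [0.33 0.02 0.11] T [ 0.    -0.063 -0.019] w 0.0868
```

Request:
step_arm([
  [[-0.03,-0.032,0],[0,0,0]],
  [[-0.06,-0.065,0],[0,0,0]],
  [[-0.09,-0.097,0],[0,0,0]],
  [[-0.12,-0.13,0],[0,0,0]],
  [[-0.15,-0.162,0],[0,0,0]],
])

```text
time: 1.6
ee_pos: [0.4722, -0.0343, 0.222]
eef_rot: [0.216, 0.976, -0.001, -0.0]
ft_force: [0.2, 0.5, 0.4]
width: 0.087
```

```bash
python3 g.py .165
```

```text
t 1.6 pos [ 0.4722 -0.0343  0.222 ] yaw jaw 65.09 q [-0.536 -0.028  0.508  1.869  0.015  1.298  1.104]
shift [-0.0374 -0.0346  0.057 ] tiltfix [-0.0015 -0.0003  0.    ] F [0.23 0.51 0.38] T [ 0.075 -0.06   0.013] w 0.087
```

Request:
step_arm([
  [[-0.02,-0.018,0.02],[-0.0015,0,0]],
  [[-0.037,-0.035,0.04],[-0.0015,0,0]],
  [[-0.0374,-0.0346,0.057],[-0.0015,0,0]],
  [[-0.0374,-0.0346,0.057],[-0.0015,0,0]],
])

```text
time: 2.0
ee_pos: [0.49, -0.082, 0.1628]
eef_rot: [0.216, 0.976, -0.001, -0.002]
ft_force: [-0.8, 0.6, -0.2]
width: 0.0871
```

```bash
python3 g.py .0975
python3 - <<'E'
from h import *
snap('side','side1.png');snap('top','top1.png')
a=load('side1.png')['pixels'][150:300,180:330];b=load('top1.png')['pixels'][200:300,260:360]
cv2.imwrite('pics/m1.png',np.hstack([cv2.resize(a,(400,400)),cv2.resize(b,(400,400))]))
E
```

```text
t 2.0 pos [ 0.49   -0.082   0.1628] yaw jaw 65.01 q [-0.47   0.092  0.578  1.895 -0.053  1.174  1.262]
shift [-0.0014  0.0013  0.0653] tiltfix [-0.0024 -0.004   0.    ] F [-0.83  0.57 -0.21] T [-0.019 -0.002 -0.022] w 0.0871
```

View pics/m1.png

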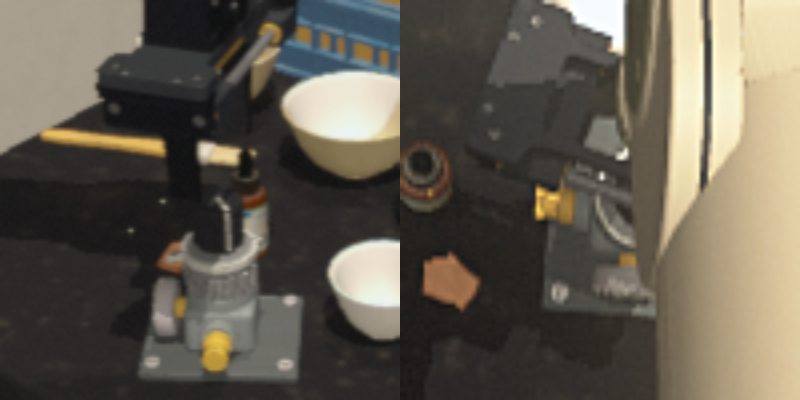

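Run:
```python
from h import *
c=load('side1.png');s=r.read_state();M=R.from_quat(s['eef_rot']).as_matrix()
f=400/150
print(r.read_state()['time'])
for o in([0,0,0],[0,.05,0],[0,-.05,0]):
  p=proj(c,s['ee_pos']+M@np.array(o));print(o,(p-[180,150])*f)
for P in([.4915,-.0815,.132],[.4915,-.0815,.008]): print(P,(proj(c,P)-[180,150])*f)
a=c['pixels'][175:265,230:300];cv2.imwrite('pics/s1z.png',cv2.resize(a,None,fx=6.5,fy=6.5,interpolation=cv2.INTER_CUBIC))
```

```text
2.1
[0, 0, 0] [211.21465318 157.12564585]
[0, 0.05, 0] [235.45848248 124.76120869]
[0, -0.05, 0] [184.67319725 192.55161474]
[0.4915, -0.0815, 0.132] [213.55629238 196.54820132]
[0.4915, -0.0815, 0.008] [220.54573573 330.91547623]
```

View pics/s1z.png

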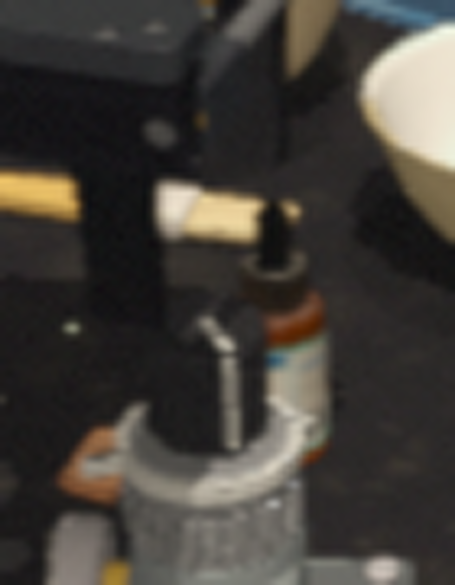

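Run:
```python
from h import *
c=load('side0.png')
g=cv2.cvtColor(c['pixels'],cv2.COLOR_BGR2GRAY)
# bonnet/knob profile rows
def ony(c,u,v,y=-.0815):
    o,d=ray(c,u,v);return o+d*(y-o[1])/d[1]
for row in (232,236,240,250,258,262): print(row,ony(c,261.5,row).round(4),g[row,244:282])
```

```text
232 [ 0.4934 -0.0815  0.1125] [ 42  43  42  44  43  42  41  37  32  32  31  33  32  33  34  36  37  36
  34  49  98 120  87  43  33  37  63 135 178 185 187 180 170 161 151 126
  79  46]
236 [ 0.493  -0.0815  0.1031] [ 43  46  49  49  49  48  59  60  42  33  32  34  35  35  37  35  34  35
  38  46  87 110  86  44  35  34  71 164 204 200 189 180 175 167 155 132
  90  49]
240 [ 0.4926 -0.0815  0.0936] [ 66  85  92 121 178 194 161 129  65  30  31  31  33  34  35  35  33  37
  35  41  72 109 107  52  32  35  61 119 152 160 188 209 191 150 128 108
  78  46]
250 [ 0.4916 -0.0815  0.0693] [106 114 115 104  98  90  86 107 133 146 152 160 161 163 168 173 180 182
 178 165 157 160 168 166 159 155 140 113  90  81  95 106  77  46  40  42
  45  46]
258 [ 0.4907 -0.0815  0.0495] [189 142  94  76  47  51  81 104 104 102 103  93  99 105 110 106 100 112
 120 106 104 112 108 104 104 106 101  99 104 105 108 101  91  58  44  42
  39  41]
262 [ 0.4903 -0.0815  0.0394] [185 159 178 188 166 122  94  93  98 100 105 112 107 105 106 100 108 117
 118 119 116 115 123 114 112 120 116 115 109 107 116 113  93  98 109 110
 110 109]
```

```bash
sed -i 's/AX=.*/AX=np.array([.4925,-.082])/' g.py; python3 g.py .0975
```

```text
t 2.1 pos [ 0.4913 -0.0811  0.1652] yaw jaw 65.11 q [-0.471  0.089  0.577  1.892 -0.053  1.176  1.261]
shift [-0.0015 -0.0003  0.0677] tiltfix [-0.0003 -0.0009  0.    ] F [-0.29  1.    0.08] T [ 0.013 -0.015  0.036] w 0.0868
```

Request:
step_arm([
  [[-0.0015,-0.0003,0.02],[0,0,0]],
  [[-0.0015,-0.0003,0.04],[0,0,0]],
  [[-0.0015,-0.0003,0.06],[0,0,0]],
  [[-0.0015,-0.0003,0.0677],[0,0,0]],
  [[-0.0015,-0.0003,0.0677],[0,0,0]],
])

```text
time: 2.6
ee_pos: [0.4923, -0.0815, 0.0976]
eef_rot: [0.215, 0.977, -0.0, -0.001]
ft_force: [-0.4, -0.9, -0.0]
width: 0.087
```

```bash
python3 g.py .0975
python3 - <<'E'
from h import *
c=snap('side','side2.png')
a=c['pixels'][195:265,230:300];cv2.imwrite('pics/s2z.png',cv2.resize(a,None,fx=8,fy=8,interpolation=cv2.INTER_CUBIC))
E
```

```text
t 2.6 pos [ 0.4923 -0.0815  0.0976] yaw jaw 65.17 q [-0.449  0.181  0.574  1.962 -0.114  1.032  1.313]
shift [-0.0004 -0.0004  0.0001] tiltfix [-0.0004 -0.0016  0.    ] F [-0.4  -0.92 -0.03] T [-0.028  0.024  0.056] w 0.087
```

View pics/s2z.png

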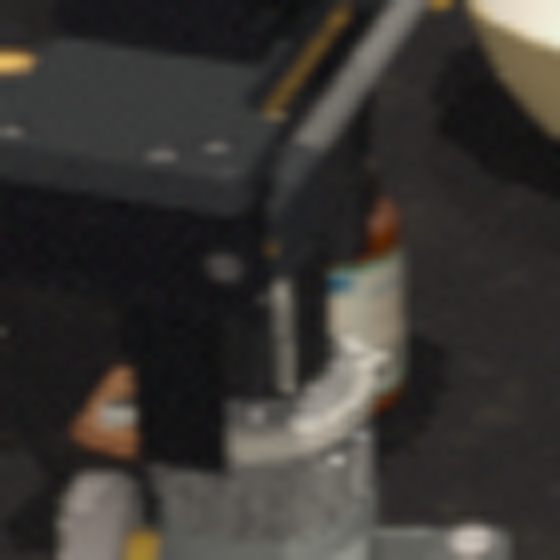

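The fingers straddle the knob, with the tips just above the ring. Closing now.

Request:
step_arm([
  [[0,0,0],[0,0,0]],
  [[0,0,0],[0,0,0]],
  [[0,0,0],[0,0,0]],
  [[0,0,0],[0,0,0]],
  [[0,0,0],[0,0,0]],
], hand=1, grip_force=12)

```text
time: 3.15
ee_pos: [0.4929, -0.0817, 0.0985]
eef_rot: [0.215, 0.977, 0.0, -0.0]
ft_force: [0.8, 0.3, 0.7]
width: 0.0547
```

```bash
python3 g.py .0975
```

```text
t 3.15 pos [ 0.4929 -0.0817  0.0985] yaw jaw 65.15 q [-0.45   0.18   0.574  1.961 -0.114  1.032  1.313]
shift [ 0.0002 -0.0004  0.001 ] tiltfix [ 0.0002 -0.0004  0.    ] F [0.8  0.34 0.67] T [-0.075  0.028 -0.009] w 0.0547
```

Request:
step_arm([
  [[0,0,0.0005],[0,0,0]],
  [[0,0,0.0005],[0,0,0]],
  [[0,0,0.0005],[0,0,0]],
])

```text
time: 3.45
ee_pos: [0.4927, -0.082, 0.0979]
eef_rot: [0.215, 0.977, -0.0, -0.0]
ft_force: [-0.4, -1.9, 1.1]
width: 0.0376
```

```bash
python3 g.py .0975
```

```text
t 3.45 pos [ 0.4927 -0.082   0.0979] yaw jaw 65.13 q [-0.449  0.181  0.574  1.962 -0.114  1.031  1.313]
shift [ 0.0002 -0.0001  0.0004] tiltfix [-0.0003 -0.0006  0.    ] F [-0.39 -1.92  1.14] T [-0.388  0.243 -0.018] w 0.0376
```

Request:
step_arm([
  [[0,0,0],[0,0,0.1]],
  [[0,0,0],[0,0,0.2]],
  [[0,0,0],[0,0,0.3]],
  [[0,0,0],[0,0,0.4]],
  [[0,0,0],[0,0,0.4]],
], grip_force=18)

```text
time: 3.95
ee_pos: [0.4925, -0.0824, 0.0979]
eef_rot: [0.406, 0.914, -0.0, -0.0]
ft_force: [-2.0, -2.2, 2.4]
width: 0.0376
```

```bash
python3 g.py .0978
python3 - <<'E'
from h import *
c=snap('side','side3.png')
a=c['pixels'][195:265,230:300];cv2.imwrite('pics/s3z.png',cv2.resize(a,None,fx=8,fy=8,interpolation=cv2.INTER_CUBIC))
E
```

```text
t 3.95 pos [ 0.4925 -0.0824  0.0979] yaw jaw 42.1 q [-0.49   0.184  0.621  1.964 -0.124  1.032  0.922]
shift [0.0003 0.0002 0.0001] tiltfix [-0.001  -0.0005  0.    ] F [-2.03 -2.25  2.36] T [-0.436  0.368 -0.1  ] w 0.0376
```

View pics/s3z.png

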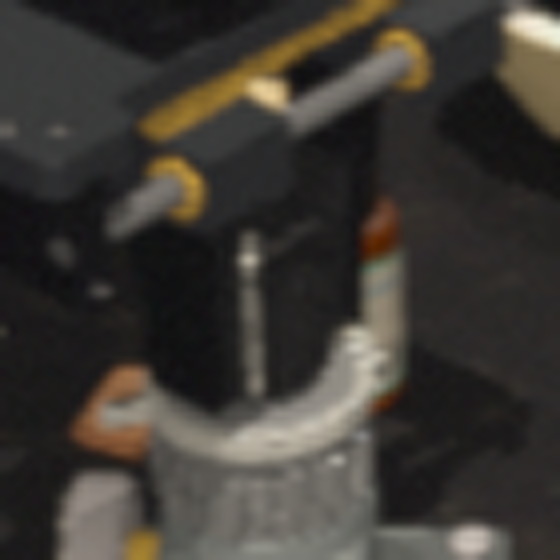

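```bash
cat >> h.py <<'E'
def cyl(c,u,v,ax,ay,rad=.019):
    o,d=ray(c,u,v);p=o[:2]-[ax,ay];q=d[:2]
    a,b,k=q@q,2*p@q,p@p-rad**2
    D=b*b-4*a*k
    if D<0:return None
    t=(-b-np.sqrt(D))/2/a;P=o+t*d
    return P.round(4),np.degrees(np.arctan2(P[1]-ay,P[0]-ax)).round(1)
E
python3 - <<'E'
from h import *
for f,rows in(('side0.png',range(229,242,2)),('side3.png',range(229,243,2))):
  c=load(f);g=cv2.cvtColor(c['pixels'],cv2.COLOR_BGR2GRAY).astype(float)
  for v in rows:
    w=g[v,255:269]; i=np.argmax(w); s=slice(max(i-2,0),i+3); k=np.clip(w[s]-45,0,None); u=255+(k*np.arange(14)[s]).sum()/k.sum()
    print(f,v,round(u,2),cyl(c,u,v,.4925,-.082),cyl(c,u,v,.4935,-.083)[1])
E
```

```text
side0.png 229 264.28 (array([ 0.4983, -0.1001,  0.131 ]), np.float64(-72.2)) -75.5
side0.png 231 264.68 (array([ 0.4989, -0.0999,  0.1263]), np.float64(-70.3)) -73.7
side0.png 233 264.99 (array([ 0.4993, -0.0997,  0.1215]), np.float64(-68.9)) -72.3
side0.png 235 264.98 (array([ 0.4991, -0.0998,  0.117 ]), np.float64(-69.6)) -72.9
side0.png 237 265.09 (array([ 0.4992, -0.0998,  0.1123]), np.float64(-69.4)) -72.8
side0.png 239 265.29 (array([ 0.4994, -0.0997,  0.1076]), np.float64(-68.7)) -72.2
side0.png 241 265.31 (array([ 0.4992, -0.0998,  0.1029]), np.float64(-69.3)) -72.7
side3.png 229 260.61 (array([ 0.4913, -0.101 ,  0.1322]), np.float64(-93.7)) -96.8
side3.png 231 260.76 (array([ 0.4914, -0.101 ,  0.1277]), np.float64(-93.4)) -96.6
side3.png 233 260.94 (array([ 0.4915, -0.101 ,  0.1231]), np.float64(-93.0)) -96.1
side3.png 235 261.08 (array([ 0.4916, -0.101 ,  0.1185]), np.float64(-92.8)) -95.9
side3.png 237 261.12 (array([ 0.4914, -0.101 ,  0.1138]), np.float64(-93.2)) -96.3
side3.png 239 261.19 (array([ 0.4914, -0.101 ,  0.1092]), np.float64(-93.4)) -96.5
side3.png 241 261.42 (array([ 0.4916, -0.101 ,  0.1045]), np.float64(-92.6)) -95.7
```

Request:
step_arm([
  [[0,0,-0.0003],[0,0,0.12]],
  [[0,0,-0.0003],[0,0,0.24]],
  [[0,0,-0.0003],[0,0,0.36]],
  [[0,0,-0.0003],[0,0,0.48]],
  [[0,0,-0.0003],[0,0,0.6]],
])

```text
time: 4.5
ee_pos: [0.492, -0.0827, 0.098]
eef_rot: [0.657, 0.754, -0.001, -0.001]
ft_force: [-3.0, -2.1, 1.2]
width: 0.0372
```

```bash
python3 g.py .0979
```

```text
t 4.5 pos [ 0.492  -0.0827  0.098 ] yaw jaw 7.83 q [-0.554  0.192  0.694  1.967 -0.141  1.034  0.34 ]
shift [0.0006 0.0006 0.0001] tiltfix [-0.0022  0.0003  0.    ] F [-3.03 -2.06  1.24] T [-0.554  0.561  0.08 ] w 0.0372
```

Request:
step_arm([
  [[-0.0002,-0.0003,0],[0,0,0.12]],
  [[-0.0002,-0.0003,0],[0,0,0.24]],
  [[-0.0002,-0.0003,0],[0,0,0.36]],
  [[-0.0002,-0.0003,0],[0,0,0.48]],
  [[-0.0002,-0.0003,0],[0,0,0.6]],
])

```text
time: 5.0
ee_pos: [0.4914, -0.0827, 0.0979]
eef_rot: [0.851, 0.525, -0.001, -0.001]
ft_force: [-3.4, -0.3, 3.2]
width: 0.037
```

```bash
python3 g.py .0979
```

```text
t 5.0 pos [ 0.4914 -0.0827  0.0979] yaw jaw -26.62 q [-0.623  0.202  0.774  1.97  -0.163  1.035 -0.24 ]
shift [ 0.0011  0.0007 -0.    ] tiltfix [-0.0025  0.0015  0.    ] F [-3.42 -0.28  3.17] T [-0.068  0.755  0.112] w 0.037
```

Request:
step_arm([
  [[0,-0.0003,-0.0004],[0,0,0.07]],
  [[0,-0.0003,-0.0004],[0,0,0.145]],
  [[0,-0.0003,-0.0004],[0,0,0.145]],
])

```text
time: 5.3
ee_pos: [0.4911, -0.0825, 0.0982]
eef_rot: [0.886, 0.463, -0.001, -0.0]
ft_force: [0.5, -2.5, -3.2]
width: 0.0376
```

```bash
python3 g.py .0979;  python3 - <<'E'
from h import *
c=snap('side','side4.png')
a=c['pixels'][195:265,230:300];cv2.imwrite('pics/s4z.png',cv2.resize(a,None,fx=8,fy=8,interpolation=cv2.INTER_CUBIC))
E
```

```text
t 5.3 pos [ 0.4911 -0.0825  0.0982] yaw jaw -34.83 q [-0.642  0.204  0.795  1.971 -0.167  1.036 -0.379]
shift [0.0012 0.0008 0.0003] tiltfix [-0.002   0.0021  0.    ] F [ 0.52 -2.55 -3.18] T [-0.467 -0.093 -0.06 ] w 0.0376
```

View pics/s4z.png

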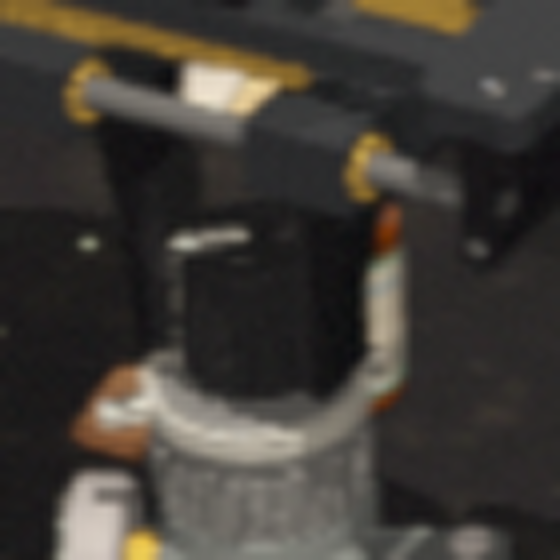

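Run:
```python
from h import *
c=load('side4.png')
q=lambda x,y:(230+x/8-.44,195+y/8-.44)
a=onz(c,*q(240,235),.1325);b=onz(c,*q(180,243),.1325);d=b-a
print(a,b,np.degrees(np.arctan2(d[1],d[0])),np.degrees(np.arctan2(b[1]+.0825,b[0]-.4918)))
for v in(227,230,233,236):print(cyl(c,q(177,0)[0],v,.4918,-.0825))
ims=[]
for z in(.091,.132):
    im=rect(c,z,.492,-.0815,n=400)
    for t in range(0,400,40): im[t,::4]=(255,0,255); im[::4,t]=(255,0,255)
    ims.append(im)
cv2.imwrite('pics/rect_s4.png',np.hstack(ims))
```

```text
[ 0.49040665 -0.08299051  0.1325    ] [ 0.4757425  -0.08462703  0.1325    ] -173.63211970978213 -172.45433329185397
(array([ 0.4747, -0.0907,  0.1317]), np.float64(-154.3))
(array([ 0.4743, -0.09  ,  0.1244]), np.float64(-156.9))
(array([ 0.474 , -0.0891,  0.1168]), np.float64(-159.8))
(array([ 0.4736, -0.088 ,  0.1092]), np.float64(-163.2))
```

View pics/rect_s4.png

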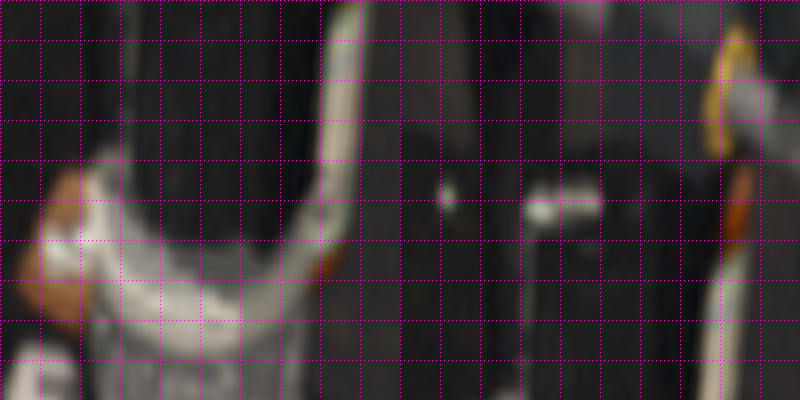

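Request:
step_arm([
  [[0,0,-0.0007],[0,0,0]],
  [[0,0,-0.0012],[0,0,0]],
  [[0,0,-0.0012],[0,0,0]],
])

```text
time: 5.65
ee_pos: [0.4912, -0.0826, 0.0994]
eef_rot: [0.886, 0.464, -0.001, -0.0]
ft_force: [0.3, -0.7, -1.8]
width: 0.0377
```

```bash
python3 g.py .0979
```

```text
t 5.65 pos [ 0.4912 -0.0826  0.0994] yaw jaw -34.65 q [-0.642  0.201  0.795  1.97  -0.165  1.039 -0.377]
shift [0.0012 0.0008 0.0015] tiltfix [-0.0021  0.0019  0.    ] F [ 0.31 -0.7  -1.81] T [-0.416 -0.029 -0.068] w 0.0377
```

Request:
step_arm([
  [[0,0,-0.0004],[0,0,0]],
  [[0,0,-0.0006],[0,0,0]],
])

```text
time: 5.85
ee_pos: [0.4911, -0.0826, 0.0998]
eef_rot: [0.886, 0.465, -0.001, -0.0]
ft_force: [1.5, -1.2, -7.7]
width: 0.0374
```

```bash
python3 g.py .0979
```

```text
t 5.85 pos [ 0.4911 -0.0826  0.0998] yaw jaw -34.63 q [-0.643  0.2    0.795  1.97  -0.165  1.039 -0.378]
shift [0.0013 0.0008 0.0019] tiltfix [-0.002  0.002  0.   ] F [ 1.51 -1.22 -7.69] T [-0.533 -0.508 -0.072] w 0.0374
```

Request:
step_arm([
  [[0,0,-0.0003],[0,0,0.04]],
  [[0,0,-0.0003],[0,0,0.08]],
])

```text
time: 6.05
ee_pos: [0.491, -0.0825, 0.0999]
eef_rot: [0.904, 0.428, -0.001, -0.0]
ft_force: [2.4, -1.3, -6.9]
width: 0.0371
```

```bash
python3 g.py .0979
```

```text
t 6.05 pos [ 0.491  -0.0825  0.0999] yaw jaw -39.26 q [-0.653  0.202  0.807  1.97  -0.168  1.04  -0.456]
shift [0.0013 0.0008 0.002 ] tiltfix [-0.0018  0.0024  0.    ] F [ 2.4  -1.29 -6.92] T [-0.486 -0.506  0.107] w 0.0371
```

Request:
step_arm([
  [[0.0001,0.0002,-0.0003],[0,0,0.04]],
  [[0.0001,0.0002,-0.0003],[0,0,0.08]],
])

```text
time: 6.25
ee_pos: [0.491, -0.0825, 0.0999]
eef_rot: [0.92, 0.392, -0.002, -0.0]
ft_force: [0.4, -1.4, -5.6]
width: 0.0374
```

```bash
python3 g.py .0979
```

```text
t 6.25 pos [ 0.491  -0.0825  0.0999] yaw jaw -43.89 q [-0.663  0.204  0.819  1.97  -0.171  1.04  -0.533]
shift [0.0014 0.0008 0.002 ] tiltfix [-0.0018  0.0031  0.    ] F [ 0.44 -1.4  -5.59] T [-0.392 -0.28   0.096] w 0.0374
```

Request:
step_arm([
  [[0,0.0001,-0.0005],[0,0,0.03]],
  [[0,0.0001,-0.0005],[0,0,0.06]],
])

```text
time: 6.45
ee_pos: [0.4909, -0.0824, 0.1001]
eef_rot: [0.932, 0.363, -0.002, -0.0]
ft_force: [1.5, -0.9, -7.4]
width: 0.0374
```

```bash
python3 g.py .0979
```

```text
t 6.45 pos [ 0.4909 -0.0824  0.1001] yaw jaw -47.38 q [-0.671  0.206  0.828  1.97  -0.173  1.041 -0.592]
shift [0.0015 0.0008 0.0022] tiltfix [-0.0017  0.0036  0.    ] F [ 1.49 -0.88 -7.42] T [-0.483 -0.357  0.124] w 0.0374
```

Request:
step_arm([
  [[0,0.0001,-0.0004],[-0.001,0.002,0.03]],
  [[0,0.0001,-0.0004],[-0.002,0.003,0.06]],
])

```text
time: 6.65
ee_pos: [0.4909, -0.0824, 0.1005]
eef_rot: [0.942, 0.335, -0.0, 0.0]
ft_force: [0.7, -0.4, -5.0]
width: 0.0374
```

```bash
python3 g.py .0979
```

```text
t 6.65 pos [ 0.4909 -0.0824  0.1005] yaw jaw -50.9 q [-0.681  0.203  0.838  1.973 -0.174  1.039 -0.652]
shift [0.0015 0.0007 0.0026] tiltfix [ 0.0002  0.0006 -0.    ] F [ 0.74 -0.43 -4.95] T [-0.304 -0.096  0.079] w 0.0374
```

Request:
step_arm([
  [[0,0,-0.0004],[0,0,0]],
  [[0,0,-0.0006],[0,0,0]],
])

```text
time: 6.85
ee_pos: [0.4908, -0.0824, 0.101]
eef_rot: [0.942, 0.335, -0.0, 0.0]
ft_force: [2.0, -1.5, -7.1]
width: 0.0375
```

```bash
python3 g.py .0979
```

```text
t 6.85 pos [ 0.4908 -0.0824  0.101 ] yaw jaw -50.88 q [-0.681  0.202  0.838  1.973 -0.173  1.04  -0.653]
shift [0.0015 0.0008 0.0031] tiltfix [ 0.0002  0.0007 -0.    ] F [ 2.03 -1.51 -7.15] T [-0.427 -0.405 -0.014] w 0.0375
```

Request:
step_arm([
  [[0,0.0001,0],[0,0,0.03]],
  [[0,0.0001,0],[0,0,0.03]],
])

```text
time: 7.05
ee_pos: [0.4909, -0.0824, 0.1011]
eef_rot: [0.947, 0.32, -0.0, 0.0]
ft_force: [1.1, -0.5, -4.7]
width: 0.0376
```

```bash
python3 g.py .0979
```

```text
t 7.05 pos [ 0.4909 -0.0824  0.1011] yaw jaw -52.67 q [-0.685  0.203  0.843  1.972 -0.175  1.04  -0.683]
shift [0.0015 0.0007 0.0032] tiltfix [ 0.      0.0007 -0.    ] F [ 1.09 -0.46 -4.74] T [-0.29  -0.089 -0.005] w 0.0376
```

Now another small lift, to tell a slip from an entry.

Request:
step_arm([
  [[0,0,-0.0004],[0,0,0]],
  [[0,0,-0.0008],[0,0,0]],
])

```text
time: 7.25
ee_pos: [0.4907, -0.0823, 0.1017]
eef_rot: [0.947, 0.32, -0.0, 0.0]
ft_force: [2.9, -0.4, -10.1]
width: 0.0377
```

```bash
python3 g.py .0979;  python3 - <<'E'
from h import *
c=snap('side','side5.png')
a=c['pixels'][195:265,230:300];cv2.imwrite('pics/s5z.png',cv2.resize(a,None,fx=8,fy=8,interpolation=cv2.INTER_CUBIC))
E
```

```text
t 7.25 pos [ 0.4907 -0.0823  0.1017] yaw jaw -52.67 q [-0.686  0.202  0.843  1.972 -0.174  1.042 -0.684]
shift [0.0016 0.0008 0.0038] tiltfix [-0.0001  0.0009  0.    ] F [  2.87  -0.41 -10.11] T [-0.434 -0.561 -0.037] w 0.0377
```

View pics/s5z.png

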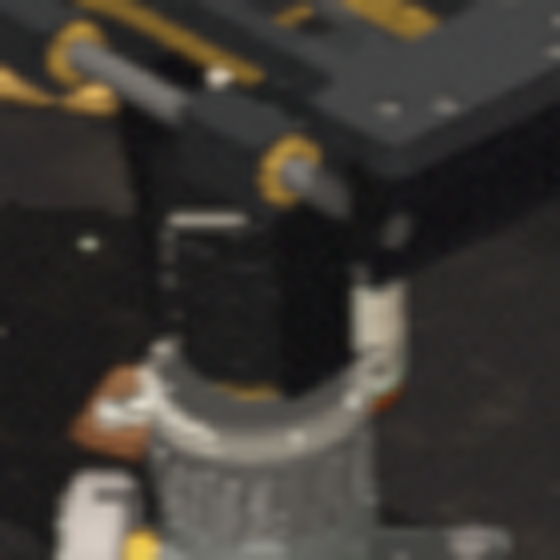

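Request:
step_arm([
  [[0,0,0],[0,0,0]],
  [[0,0,-0.0007],[0,0,0]],
  [[0,0,-0.0014],[0,0,0]],
], grip_force=28)

```text
time: 7.6
ee_pos: [0.4907, -0.0823, 0.1028]
eef_rot: [0.947, 0.32, -0.001, 0.0]
ft_force: [5.4, -1.3, -15.7]
width: 0.0372
```

```bash
python3 g.py .0979
```

```text
t 7.6 pos [ 0.4907 -0.0823  0.1028] yaw jaw -52.68 q [-0.687  0.2    0.844  1.971 -0.171  1.044 -0.686]
shift [0.0017 0.0009 0.0049] tiltfix [ 0.      0.0011 -0.    ] F [  5.38  -1.35 -15.66] T [-0.374 -1.291 -0.153] w 0.0372
```

Run:
```python
from h import *
c=snap('side','side6.png')
ims=[load(f)['pixels'][215:255,240:285] for f in('side4.png','side5.png','side6.png')]
cv2.imwrite('pics/cmp6.png',np.hstack([cv2.resize(a,(260,480),interpolation=cv2.INTER_CUBIC) for a in [np.clip(x.astype(float)*1.8,0,255).astype(np.uint8) for x in ims]]))
print(r.read_state()['ft_force'],r.read_state()['ee_pos'])
```

```text
[  3.17005364  -1.52820753 -11.0275536 ] [ 0.49073104 -0.08232358  0.10294878]
```

View pics/cmp6.png

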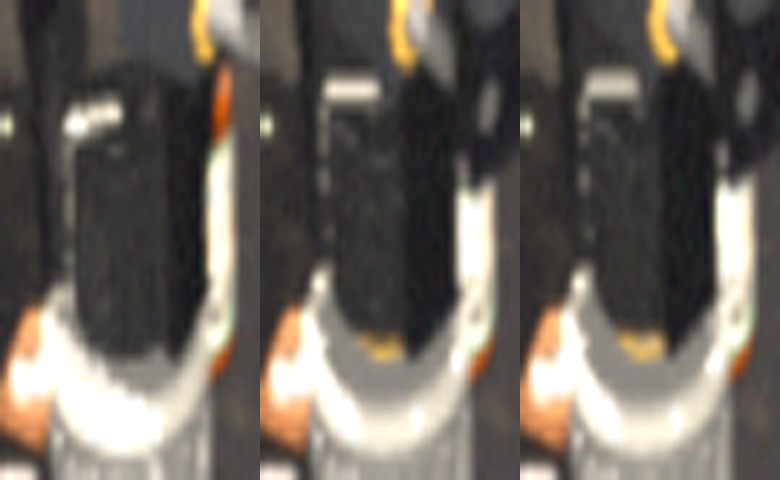

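The brass stem shows under the knob in panels 2 and 3 (y≈345, then ≈340), so the knob is rising through a slot and is on the catch. I'll keep pulling straight up.

Request:
step_arm([
  [[0.0002,0.0002,-0.0007],[0,0,0]],
  [[0.0002,0.0002,-0.0014],[0,0,0]],
])

```text
time: 7.85
ee_pos: [0.4906, -0.0823, 0.1039]
eef_rot: [0.947, 0.32, -0.001, 0.0]
ft_force: [5.7, -0.6, -18.7]
width: 0.0372
```

```bash
python3 g.py .0979
```

```text
t 7.85 pos [ 0.4906 -0.0823  0.1039] yaw jaw -52.7 q [-0.687  0.198  0.844  1.97  -0.17   1.047 -0.687]
shift [0.0017 0.0009 0.006 ] tiltfix [-0.0005  0.0016  0.    ] F [  5.66  -0.58 -18.69] T [-0.263 -1.016 -0.265] w 0.0372
```

Request:
step_arm([
  [[0.0002,0.0002,0.0003],[0,0,0.02]],
  [[0.0002,0.0002,0.0003],[0,0,0.04]],
])

```text
time: 8.05
ee_pos: [0.4908, -0.0823, 0.104]
eef_rot: [0.954, 0.3, -0.001, -0.0]
ft_force: [0.3, 0.4, -6.1]
width: 0.0373
```

```bash
python3 g.py .0979
```

```text
t 8.05 pos [ 0.4908 -0.0823  0.104 ] yaw jaw -55.08 q [-0.692  0.2    0.85   1.969 -0.173  1.048 -0.726]
shift [0.0016 0.0007 0.0061] tiltfix [-0.0009  0.0017  0.    ] F [ 0.29  0.38 -6.11] T [-0.205  0.127 -0.007] w 0.0373
```

Request:
step_arm([
  [[0,0,-0.0008],[0,0,0.01]],
  [[0,0,-0.0016],[0,0,0.01]],
])

```text
time: 8.25
ee_pos: [0.4908, -0.0823, 0.1057]
eef_rot: [0.955, 0.295, -0.001, -0.0]
ft_force: [0.3, -1.3, -7.0]
width: 0.0376
```

```bash
python3 g.py .0979
```

```text
t 8.25 pos [ 0.4908 -0.0823  0.1057] yaw jaw -55.68 q [-0.695  0.198  0.853  1.967 -0.171  1.052 -0.738]
shift [0.0016 0.0007 0.0078] tiltfix [-0.001   0.0019  0.    ] F [ 0.32 -1.3  -7.03] T [-0.404  0.017 -0.02 ] w 0.0376
```

Request:
step_arm([
  [[0,0,-0.001],[0,0,0]],
  [[0,0,-0.002],[0,0,0]],
])

```text
time: 8.45
ee_pos: [0.4909, -0.0823, 0.1082]
eef_rot: [0.955, 0.295, -0.001, -0.0]
ft_force: [-1.1, -0.4, -2.3]
width: 0.037
```

```bash
python3 g.py .0979
```

```text
t 8.45 pos [ 0.4909 -0.0823  0.1082] yaw jaw -55.67 q [-0.697  0.194  0.854  1.965 -0.167  1.057 -0.741]
shift [0.0015 0.0007 0.0103] tiltfix [-0.0012  0.0017  0.    ] F [-1.11 -0.43 -2.31] T [-0.202  0.4   -0.031] w 0.037
```

Request:
step_arm([
  [[0,0,-0.0007],[0,0,0]],
  [[0,0,-0.0014],[0,0,0]],
])

```text
time: 8.65
ee_pos: [0.4909, -0.0823, 0.1099]
eef_rot: [0.955, 0.295, -0.001, -0.0]
ft_force: [-0.4, -0.0, -4.6]
width: 0.037
```

```bash
python3 g.py .0979;  python3 - <<'E'
from h import *
c=snap('side','side7.png')
ims=[load(f)['pixels'][210:255,240:285] for f in('side4.png','side6.png','side7.png')]
cv2.imwrite('pics/cmp7.png',np.hstack([cv2.resize(a,(260,480),interpolation=cv2.INTER_CUBIC) for a in [np.clip(x.astype(float)*1.8,0,255).astype(np.uint8) for x in ims]]))
E
```

```text
t 8.65 pos [ 0.4909 -0.0823  0.1099] yaw jaw -55.68 q [-0.698  0.191  0.854  1.963 -0.165  1.06  -0.743]
shift [0.0015 0.0007 0.012 ] tiltfix [-0.0014  0.0015  0.    ] F [-0.37 -0.02 -4.64] T [-0.192  0.356 -0.049] w 0.037
```

View pics/cmp7.png

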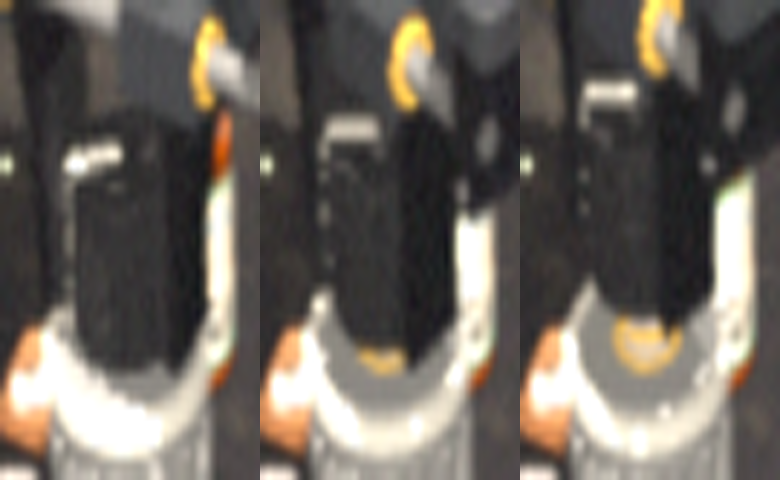

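Request:
step_arm([
  [[0,0,-0.0006],[0,0,0]],
  [[0,0,-0.0008],[0,0,0]],
])

```text
time: 8.9
ee_pos: [0.4909, -0.0823, 0.1106]
eef_rot: [0.955, 0.295, -0.001, -0.0]
ft_force: [-1.4, 0.1, -6.0]
width: 0.0374
```

```bash
python3 g.py .0979
```

```text
t 8.9 pos [ 0.4909 -0.0823  0.1106] yaw jaw -55.67 q [-0.698  0.189  0.855  1.962 -0.163  1.062 -0.744]
shift [0.0015 0.0007 0.0127] tiltfix [-0.0013  0.0015  0.    ] F [-1.39  0.07 -5.97] T [-0.246  0.148 -0.052] w 0.0374
```

The knob is fully out, so I'll open the gripper. The clearance on both sides is good: the opening fingers lie about 58 mm out, above the ring.

Request:
step_arm([
  [[0,0,0],[0,0,0]],
  [[0,0,0],[0,0,0]],
  [[0,0,0],[0,0,0]],
  [[0,0,0],[0,0,0]],
  [[0,0,0],[0,0,0]],
], hand=-1)

```text
time: 9.4
ee_pos: [0.4911, -0.0823, 0.1108]
eef_rot: [0.955, 0.295, -0.001, -0.0]
ft_force: [-0.4, -0.0, 0.3]
width: 0.0693
```

Request:
step_arm([
  [[0,0,0],[0,0,0]],
  [[0,0,-0.02],[0,0,0]],
  [[0,0,-0.05],[0,0,0]],
  [[0,0,-0.08],[0,0,0]],
  [[0,0,-0.11],[0,0,0]],
])

```text
time: 9.9
ee_pos: [0.4911, -0.0825, 0.222]
eef_rot: [0.956, 0.295, -0.001, -0.0]
ft_force: [0.5, -0.3, 0.9]
width: 0.0867
```

```bash
python3 g.py .2
python3 - <<'E'
from h import *
c=snap('side','side8.png'); cv2.imwrite('pics/s8z.png',cv2.resize(c['pixels'][170:290,200:340],None,fx=5,fy=5,interpolation=cv2.INTER_CUBIC))
E
```

```text
t 9.9 pos [ 0.4911 -0.0825  0.222 ] yaw jaw -55.69 q [-0.762  0.032  0.869  1.825 -0.026  1.297 -0.859]
shift [0.0015 0.0004 0.022 ] tiltfix [-0.0011  0.0011  0.    ] F [ 0.55 -0.27  0.85] T [-0.073  0.135 -0.008] w 0.0867
```

View pics/s8z.png

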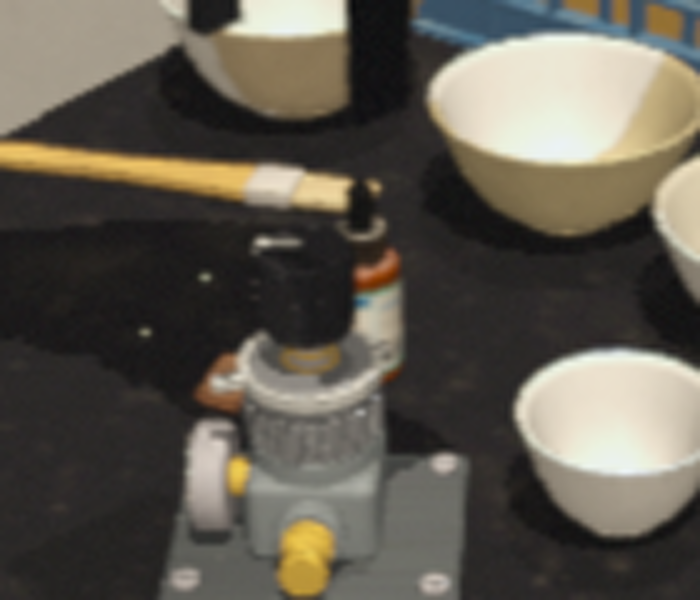

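Run:
```python
from h import *
a=load('side0.png')['pixels'];b=load('side8.png')['pixels']
d=cv2.absdiff(a,b).max(2)
for n,(x0,y0,x1,y1) in dict(bowl=(302,238,348,280),brush=(193,195,245,215),sherds=(228,298,285,330),foot=(230,262,296,294)).items(): print(n,d[y0:y1,x0:x1].mean().round(2),np.percentile(d[y0:y1,x0:x1],99))
print(r.close_job(), r.read_state()['time'])
```

```text
bowl 2.14 4.0
brush 2.26 15.0
sherds 7.85 20.0
foot 3.35 17.889999999999873
the job is handed in; nothing more can be done
the job is handed in; nothing more can be done
```

The knob is locked in its raised position at the first slot past the tab, and I handed the job in after about 10 s of the 72 s allowed.

- **Turning:** I turned the knob about 100° clockwise, to the tab. The pictures put the pointer within about 3° of the tab there. I then turned on under a light pull of about 5–8 N and found the first slot about 20° past the tab.
- **Pulling out:** I drew the knob straight up about 12.5 mm over the catch, opened the gripper and raised it clear.
- **Off-centre start:** The key first entered near the slot's edge. The pull rose to about 19 N, with 0.27 N m of twist, before I turned another 2–3° and it eased to 6–7 N. The pull never reached the key's 25 N limit, but it was more than a light pull for about half a second.
- **Last checks:** After I let go, the picture shows the knob still up with the brass stem visible, and the wrist force is near zero. The bowl, brush and foot plate look unchanged between pictures. The sherds' area changed slightly in brightness, which I took for the arm's shadow and did not check further. I compared the dropper bottle only by eye.

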